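Gauge a steel pin: go, then no-go

ROBOT

A 6-joint arm with a two-finger parallel gripper is mounted at the origin on the work surface. World frame = base frame: x ahead of the robot, y to its left, z up, the work surface at z = 0. Lengths are in m, angles in rad, forces in N, time in s.
With the tool pointing down it reaches from about 0.35 to 0.85 m from the base axis. Payload 8.1 kg.
Tool frame: the origin (TCP) lies where the fingers leave the gripper's body, on its centre line; the fingertips stand 84 mm ahead of it and the grasp point (between the pads) lies 65 mm ahead of it; z points along the fingers, y is the line along which they close (so a half turn about z gives the same grasp; the last joint's range is limited). The gripper opens to 93 mm and grips with 3 to 60 N. Pads are 15 mm wide; open, the fingers measure 128 mm over their backs; the gripper's body (75 mm by 188 mm) begins 65 mm behind the grasp point.
Start: joints at [-1.258, 0.13, 1.488, -0, 1.523, -0.085], TCP at [0.232, -0.553, 0.303] pointing down, gripper open.
Joint ranges: [-2.96, 2.96], [-0.89, 2.26], [0.02, 2.5], [-1.34, 4.48], [0, 2.73], [-2.66, 2.66]. Speed limits (rad/s): [2.39, 2.39, 2.79, 3.14, 3.14, 3.14].

INTERFACE

Orientations are given as a rotation vector (axis times angle).
In Python, from plant import robot gives the robot as it stands.
- The arm moves only by the shell command python3 -m jog 'ROWS' [FORCE]. ROWS is text: rows parted by semicolons, each of 5 numbers parted by spaces: the opening, from 0 (shut) to 1 (fully open), then the shift along the tool's x, y, z in m, then the turn about the tool's z in degrees. A call has 1 to 10 rows; each row shifts and turns the commanded pose from where the row before left it, along the tool's axes as they then stand; what a row does not reach is not made up. A row lasts 1/12 s, in which the tool goes at most 41.7 mm and 7.16 degrees, less where a joint would pass 70% of its speed; a pose out of reach is approached as far as the arm can. A call with a gripper value outside its range is refused whole. The fingers move at their own pace and stop on an object; FORCE is the grip in N (left out, the last holds). Time passes only in rows, so rows that do not move let the fingers close. It gives the time, the measured TCP pose, the force, the opening and the grip force at its end, in the units of the state.
- robot.read_state(): the state, without advancing time (a new reading comes with each control period).
- robot.read_camera(name): name is "scene" or "top" or "wrist"; returns a dict with "color" (420x560x3 uint8, red, green, blue), "intrinsics" (3x3 intrinsics, pixels), "k1" (the pictures are not rectified: a ray, as slopes to the right and down, at radius r is drawn at 1 + k1 r^2 times it, then the intrinsics apply), "pose" (4x4, takes a point from camera to world coordinates); the wrist camera has in their place "tool_from_camera" (4x4, takes a point from camera to tool coordinates, whose origin is the TCP and whose axes are the flange's). Camera axes: x right, y down, z forward; pixel columns grow to the right and rows downward; lengths in m; the calibration is good to about 2 mm. A picture is of the moment at which its call begins: read the wrist's pose just before it. There is no depth.
- robot.close_job(): hands the job in; it is judged then, once.
The state is a dict: "t": time; "q": joint angles; "dq": joint speeds; "joint_torque": joint torques, N m; "tool_pos": TCP position; "orientation": TCP orientation; "force": force on the tool from outside, world axes, zero at the start; "wrist_torque": the same for the moment, N m; "opening": finger opening in m; "gripper_force": force on a finger pad.
Only numpy, scipy, OpenCV 4.12 (cv2) and the standard library are available. Lean on these libraries where they do the work, as an engineer would, in place of code of your own. Each camera call takes 0.05 s, during which the arm holds its last target. There are 200 camera calls.

TASK

Check the square-headed steel pin that stands on the bare bench: hold it upright with its foot just above the gauge's base plate and push it from the flared side right through the wide (go) gap and out of the far side, then try it from the flared side of the narrow (no-go) gap, pressing it squarely home against both jaws with about 8 N for a second; it must stop there. Then stand it upright in the empty half of the tray beside the pin that has already passed and let go. Feel your way: through the go gap it must slide freely, touching with no more than about 10 N, and at the no-go gap never press with more than 15 N; leave everything else where it is.

Things in the scene. Friction and masses are not known exactly. Their poses are not given: they have to be found in the camera images.
- pin_head (a point): centre of the square head of the pin to be gauged; the head is 26 x 26 mm, 34 mm high, faces square to this frame's x and y; z points up out of the head. Below is a round shank 24 mm in diameter, 60 mm long (pin 94 mm tall, steel, 0.4 kg). It stands upright on the bare bench, not in the tray. This point is 77 mm above the foot.
- pin_foot (a point): centre of the flat foot of that pin (underside of its shank), 77 mm below the head's centre; z points up the pin
- go_gauge: GO gauge, bolted to the bench: grey base plate 100 (x) x 130 (y) x 10 mm high, origin in the middle of its underside. Gap between its jaws 26 mm, the wider of the two gauges. Two rigid upright steel jaws, 36 mm long in x (-18 to +18), 22 mm thick, tops 50 mm above the bench, faces ground and oiled (slippery). On the -x side only they flare outwards at 45 degrees (funnel from x=-18 to -37 mm). 
- go_gauge_mid (a point): Nominal middle of the go gap, 30 mm above the bench, over the base's middle, axes as the base's. The jaw pair is clamped in a cross slot: its gap runs exactly along x, but its true middle lies anywhere up to 15 mm to either side (y) of this point, firmly clamped. Find it by feel or by sight.
- nogo_gauge: NO-GO gauge, bolted to the bench: base as the go gauge's, origin in the middle of its underside. Gap between its jaws 20 mm, the narrower. Two rigid upright steel jaws, 36 mm long in x (-18 to +18), 22 mm thick, tops 50 mm above the bench, faces ground and oiled (slippery). On the -x side only they flare outwards at 45 degrees (funnel from x=-18 to -37 mm). 
- nogo_gauge_mid (a point): Nominal middle of the no-go gap, 30 mm above the bench, over the base's middle, axes as the base's. The jaw pair is clamped in a cross slot: its gap runs exactly along x, but its true middle lies anywhere up to 15 mm to either side (y) of this point, firmly clamped. Find it by feel or by sight. The centred pin stops on the jaw corners with its axis at x=-25 mm.
- tray: fixed aluminium tray for accepted pins, 160 (x) x 120 (y) mm outside, walls 4 mm thick and 25 mm high, floor 4 mm thick; origin in the middle of its underside. One accepted pin stands in its +x half; the -x half is empty.
- passed_pin_head (a point): head centre of the identical accepted pin standing in the +x half of the tray (77 mm above its foot)
- screwdriver: screwdriver lying beyond the gauges (bystander; origin at its underside)
- wrench: wrench lying near the robot (bystander; origin at its underside)
- tape_roll: roll of tape, 90 mm across, 24 mm high (bystander; origin at its underside)
- oil_bottle: white plastic bottle, 56 mm across, 150 mm tall (bystander; origin at its underside)
- detector: grey hand-held wall detector, 150 x 60 x 33 mm (bystander; origin at its underside)
- carton: cardboard box 120 x 170 x 80 mm (bystander; origin at its underside)
Things that resemble listed ones, but are neither listed nor needed, are in the scene too. What is shaped like the nogo_gauge but turquoise is not meant.

How it is judged:
By the outcome, as a careful person would: the job done as asked, in the order asked, and still so for the second after the job is handed in, with the robot touching nothing.
It also fails if it takes over 72 s, if anything falls off the work surface, if the arm or the gripper's body presses on something with over 40 N, if the wrist force passes 120 N, or if a joint passes its speed limit or range.

## Working session

There is one attempt and no reset: what is moved stays moved. The work goes in short steps, Python scripts to look and compute and a shell command to move; the robot and the scene stay as the last step left them, time stands still between calls to the robot, and variables do not carry over. Pictures are saved under pics/ and viewed, at most 10 in all, crops included, and the job is handed in when it is done.

```bash
mkdir -p pics; ls
cat > h.py <<'E'
import numpy as np, cv2
from plant import robot
def cam(n):
    s=robot.read_state(); c=robot.read_camera(n)
    if n=="wrist":
        T=np.eye(4);T[:3,:3]=cv2.Rodrigues(np.array(s["orientation"],float))[0];T[:3,3]=s["tool_pos"]
        c["pose"]=T@np.array(c["tool_from_camera"])
    return c
def dist(c): return np.array([c["k1"],0,0,0,0],float)
def ray(c,u,v):
    # model is x*(1+k1 r^2): same as OpenCV
    p=cv2.undistortPoints(np.array([[[u,v]]],float),np.array(c["intrinsics"],float),dist(c))[0,0]
    P=np.array(c["pose"]);return P[:3,3],P[:3,:3]@np.array([p[0],p[1],1])
def onz(c,u,v,z):
    o,d=ray(c,u,v);return o+d*(z-o[2])/d[2]
def proj(c,X):
    M=np.linalg.inv(np.array(c["pose"]));
    return cv2.projectPoints(np.array(X,float).reshape(-1,1,3),cv2.Rodrigues(M[:3,:3])[0],M[:3,3],np.array(c["intrinsics"],float),dist(c))[0][:,0]
E
python3 - <<'E'
from h import *
a=cam("scene");b=cam("top")
import pickle
pickle.dump((a,b),open("c0.pkl","wb"))
cv2.imwrite("pics/scene.png",cv2.resize(a["color"][:,:,::-1],(800,600),interpolation=cv2.INTER_CUBIC))
cv2.imwrite("pics/top.png",cv2.resize(b["color"][:,:,::-1],(800,600),interpolation=cv2.INTER_CUBIC))
print(a["pose"],b["pose"],b["intrinsics"],b["k1"]);print(robot.read_state())
E
```

```text
pics
[[ 0.83713412  0.28118222 -0.46919402  1.19569122]
 [ 0.54698613 -0.43589178  0.7147059  -1.00785875]
 [-0.00355523 -0.85494732 -0.51870266  0.82364981]
 [ 0.          0.          0.          1.        ]] [[ 0.04227387 -0.97829018  0.20288233  0.28192535]
 [-0.99910478 -0.04171843  0.00701537 -0.01232676]
 [ 0.00160086 -0.20299728 -0.97917799  1.40296311]
 [ 0.          0.          0.          1.        ]] [[396.70390249   0.         286.76973976]
 [  0.         396.70390249 209.40920453]
 [  0.           0.           1.        ]] -0.03966709080145697
{'t': 0.1, 'q': array([-1.25841636e+00,  1.31096999e-01,  1.48913592e+00, -5.92933634e-06,
        1.52297068e+00, -8.53726305e-02]), 'dq': array([-0.00078828, -0.00204187, -0.00160631, -0.00118772, -0.00053562,
        0.00052215]), 'joint_torque': array([ 8.83487846e-04, -5.61344612e+01, -4.93094051e+01,  7.70314783e-02,
        2.92138313e-02, -2.02550467e-05]), 'tool_pos': array([ 0.23233346, -0.55280819,  0.30180436]), 'orientation': array([-3.07810089e+00, -6.20362226e-01,  2.95693280e-04]), 'force': array([-0.50008931, -0.53552837,  0.40206451]), 'wrist_torque': array([0.07045999, 0.03176971, 0.00043518]), 'gripper_force': 0.0, 'opening': 0.09277112334733183}
```

View pics/scene.png

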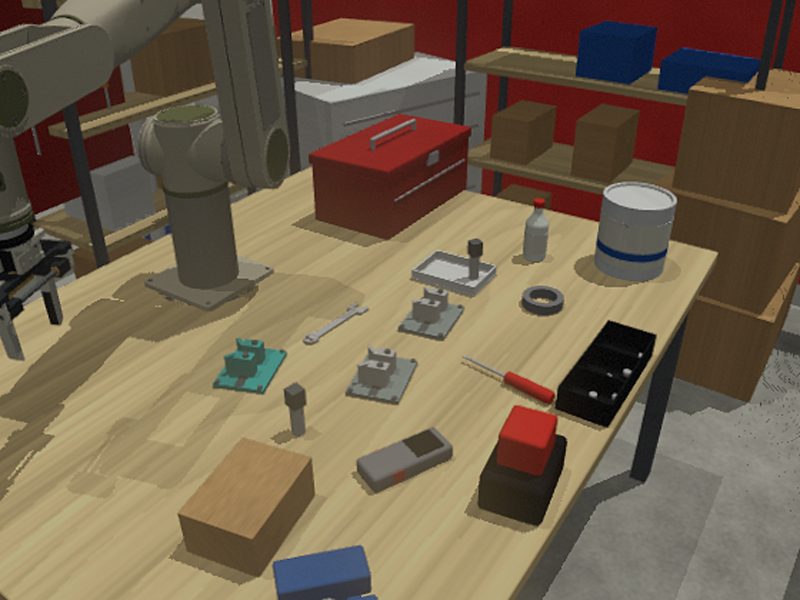

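View pics/top.png

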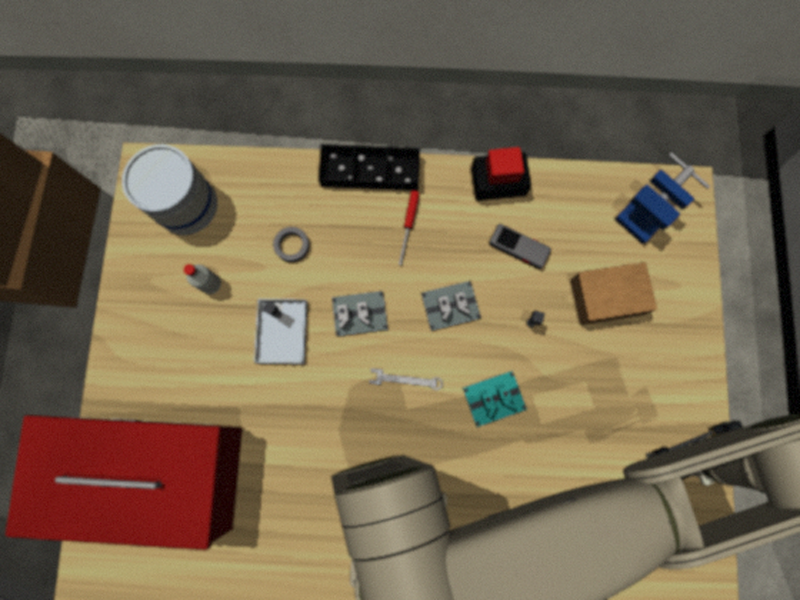

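Pin on the bare bench is at top(537,319)/scene(295,410). The other pin at top(275,310) stands in the tray. The grey gauges are at top(360,314) and (451,305). The turquoise one at (495,398) is not meant. I'll enlarge the gauges and the pin to confirm.

Run:
```python
from h import *
import pickle
a,b=pickle.load(open("c0.pkl","rb"))
f=.7
for n,u,v,z in [("pinhead",537,317,.094),("pinfoot",533,327,0),("gL",360,314,.01),("gR",451,305,.01),("tray",282,332,.01),("phead",270,308,.094)]:
    print(n,onz(b,u*f,v*f,z).round(3))
for n,u,v,z in [("pinhead",294,387,.094),("pinfoot",298,434,0),("gL",431,315,.01),("gR",381,377,.01),("tray",453,272,.01)]:
    print("sc",n,onz(a,u*f,v*f,z).round(3))
A=a["color"][195:310,190:330,::-1];B=b["color"][190:250,225:390,::-1]
A=cv2.resize(A,(456,375),interpolation=cv2.INTER_CUBIC);B=cv2.resize(B,(800,291),interpolation=cv2.INTER_CUBIC)
A2=cv2.resize(a["color"][195:245,270:330,::-1],(344,287),interpolation=cv2.INTER_CUBIC)
o=np.zeros((600,800,3),np.uint8);o[:300,:456]=A[:300];o[:287,456:800]=A2;o[300:591]=B
cv2.imwrite("pics/crop.png",o)
```

```text
pinhead [ 0.523 -0.304  0.094]
pinfoot [ 0.515 -0.314  0.   ]
gL [0.527 0.12  0.01 ]
gR [ 0.56  -0.106  0.01 ]
tray [0.474 0.311 0.01 ]
phead [0.518 0.325 0.094]
sc pinhead [ 0.524 -0.301  0.094]
sc pinfoot [ 0.529 -0.308 -0.   ]
sc gL [0.528 0.129 0.01 ]
sc gR [ 0.563 -0.108  0.01 ]
sc tray [0.472 0.319 0.01 ]
```

View pics/crop.png

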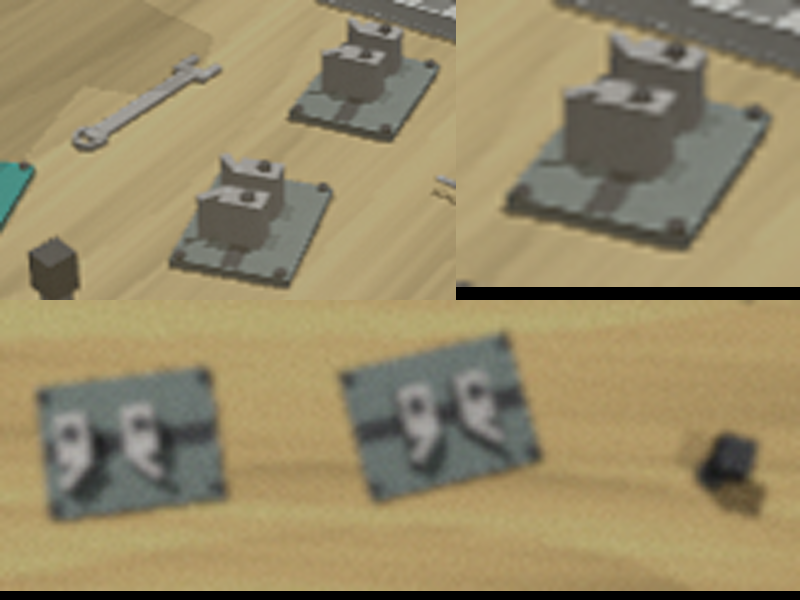

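In the crop the flares face the robot (lower edge). Jaw spacing is ≈68 px on the left gauge and ≈60 px on the right, against 48 and 42 mm expected at 1.42 px/mm. So the left gauge (y≈+0.12) is GO and the right one (y≈-0.106) is NO-GO. The dark-headed pin at crop (735,455) on bare wood is the one to gauge.

```bash
cat >> h.py <<'E'
def plan(x,y,z,yaw=None):
    s=robot.read_state();R=cv2.Rodrigues(np.array(s["orientation"],float))[0]
    y0=np.degrees(np.arctan2(R[1,0],R[0,0]));yaw=y0 if yaw is None else yaw
    t=-(yaw-y0);t=(t+90)%180-90
    w=np.radians(y0-t);d=np.array([x,y,z])-s["tool_pos"]
    c,n=np.cos(w),np.sin(w)
    print("pos",np.round(s["tool_pos"],4),"yaw %.1f tilt %.2f q6 %.2f"%(y0,np.degrees(np.arccos(-R[2,2])),s["q"][5]),"turn %.1f then shift mm"%t,np.round(1e3*np.array([d@[c,n,0],d@[n,-c,0],-d[2]]),1))
E
python3 - <<'E'
from h import *
c=cam("wrist");print(c["tool_from_camera"],c["intrinsics"],c["k1"])
plan(.47,0,.40,0);plan(.523,-.303,.30,0)
E
```

```text
[[-3.08312648e-04 -9.60610052e-01 -2.77899683e-01  7.77878125e-02]
 [ 9.99999923e-01 -3.64045142e-04  1.48948709e-04 -1.54715132e-03]
 [-2.44249657e-04 -2.77899615e-01  9.60610090e-01 -8.24570297e-02]
 [ 0.00000000e+00  0.00000000e+00  0.00000000e+00  1.00000000e+00]] [[371.99134734   0.         287.55465385]
 [  0.         371.99134734 206.30575044]
 [  0.           0.           1.        ]] 0.008706994775244321
pos [ 0.2323 -0.5528  0.3019] yaw 22.8 tilt 0.08 q6 -0.09 turn 22.8 then shift mm [ 237.7 -552.8  -98.1]
pos [ 0.2323 -0.5528  0.3019] yaw 22.8 tilt 0.08 q6 -0.09 turn 22.8 then shift mm [ 290.7 -249.8    1.9]
```

```bash
python3 -m jog '1 0 0 0 5.7;1 0 0 0 5.7;1 0 0 0 5.7;1 0 0 0 5.7;1 .018 -.0315 -.002 0;1 .018 -.0315 -.002 0;1 .018 -.0315 -.002 0;1 .018 -.0315 -.002 0;1 .018 -.0315 -.002 0'
python3 -m jog '1 .018 -.0315 -.002 0;1 .018 -.0315 -.002 0;1 .018 -.0315 -.002 0;1 .018 -.0315 -.002 0;1 .018 -.0315 -.002 0;1 .018 -.0315 -.002 0;1 .018 -.0315 -.002 0;1 .018 -.0315 -.002 0;1 .018 -.0315 -.002 0;1 .018 -.0315 -.002 0'
python3 -m jog '1 0 0 0 0;1 0 0 0 0'
python3 - <<'E'
from h import *
import pickle
c=cam("wrist");pickle.dump(c,open("c1.pkl","wb"));plan(.5,-.08,.33,0)
cv2.imwrite("pics/w1.png",cv2.resize(c["color"][:,:,::-1],(800,600),interpolation=cv2.INTER_CUBIC))
E
```

```text
t: 0.9
tool_pos: [0.3228, -0.3941, 0.3124]
orientation: [-3.141, 0.001, 0.0]
force: [0.6, 0.0, 0.3]
opening: 0.0929
gripper_force: 0.0
t: 1.73
tool_pos: [0.503, -0.0789, 0.3327]
orientation: [-3.142, 0.0, 0.0]
force: [1.4, -0.6, 0.7]
opening: 0.093
gripper_force: 0.0
t: 1.9
tool_pos: [0.503, -0.0789, 0.3325]
orientation: [-3.141, -0.006, 0.001]
force: [-0.6, -0.3, 0.5]
opening: 0.0928
gripper_force: 0.0
pos [ 0.5025 -0.0801  0.3323] yaw 0.1 tilt 0.05 q6 1.31 turn 0.1 then shift mm [-2.5 -0.1  2.3]
```

View pics/w1.png

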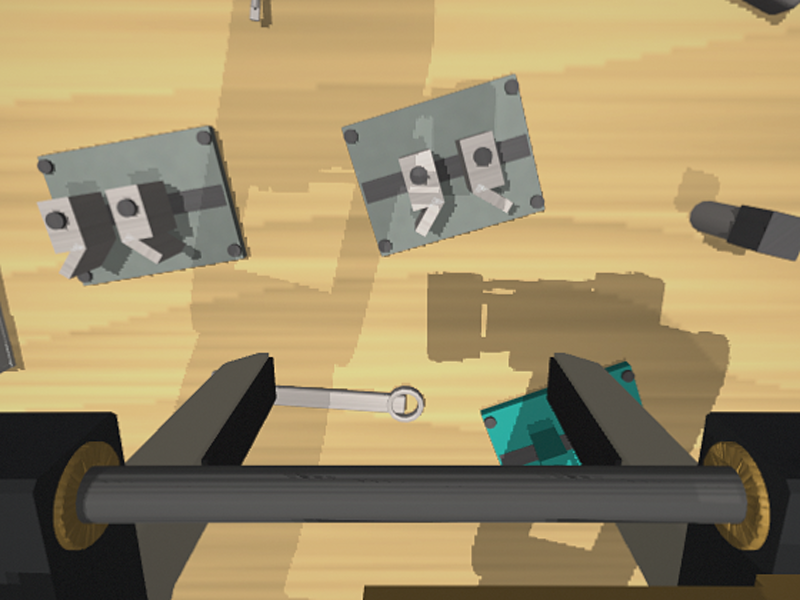

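The wrist view shows GO plate corners (37,157),(213,125),(246,258),(84,286) with jaw screws at (57,220),(128,208). The NO-GO corners are (342,127),(516,74),(545,210),(383,256) with screws at (419,175),(482,156). The pin foot is near (705,217), with the head running off to the right edge. The tray edge is just visible at (5,330).

```bash
cat > m.py <<'E'
from h import *
import pickle
c=pickle.load(open("c1.pkl","rb"));f=.7
def P(u,v,z): return onz(c,(u+.5)*f-.5,(v+.5)*f-.5,z)
for n,C,S in [("GO",[(37,157),(213,125),(246,258),(84,286)],[(57,220),(128,208)]),("NOGO",[(342,127),(516,74),(545,210),(383,256)],[(419,175),(482,156)])]:
    Q=np.array([P(*p,.010) for p in C])[:,:2]
    m=Q.mean(0); yv=(Q[0]-Q[1]+Q[3]-Q[2]);xv=Q[0]-Q[3]+Q[1]-Q[2]
    a1=np.degrees(np.arctan2(yv[1],yv[0]))-90;a2=np.degrees(np.arctan2(xv[1],xv[0]))
    print(n,m.round(4),"yaw",a1.round(1),a2.round(1),"sides",np.linalg.norm(yv)/2,np.linalg.norm(xv)/2)
    a=np.radians((a1*130+a2*100)/230);R=np.array([[np.cos(a),-np.sin(a)],[np.sin(a),np.cos(a)]])
    for z in (.05,):
        s=np.array([P(*p,z)[:2] for p in S]);L=(s-m)@R;print(" screws local",L.round(4).tolist(),"spacing",np.linalg.norm(s[0]-s[1]).round(4),"mid local",L.mean(0).round(4),"gap mid world",(m+R@np.array([0,L.mean(0)[1]])).round(4))
print("foot edge-ish",P(705,217,0)); plan(.523,-.303,.30,0)
E
python3 m.py
```

```text
GO [0.5299 0.1237] yaw 10.1 9.6 sides 0.13211508599547175 0.09958469668609096
 screws local [[0.0042, 0.0412], [0.004, -0.0091]] spacing 0.0502 mid local [0.0041 0.0161] gap mid world [0.5271 0.1395]
NOGO [ 0.5599 -0.1031] yaw 16.2 16.4 sides 0.12878858132889975 0.09948716075791196
 screws local [[0.0041, 0.0202], [0.0044, -0.0233]] spacing 0.0436 mid local [ 0.0042 -0.0015] gap mid world [ 0.5604 -0.1045]
foot edge-ish [ 0.52380641 -0.30581225  0.        ]
pos [ 0.5025 -0.0801  0.3323] yaw 0.1 tilt 0.05 q6 1.31 turn 0.1 then shift mm [ 20.5 222.9  32.3]
```

```bash
python3 -m jog '1 .003 .032 .009 0;1 .003 .032 .009 0;1 .003 .032 .009 0;1 .003 .032 .009 0;1 .003 .032 .009 0;1 .003 .032 .009 0;1 .003 .031 .009 0;1 0 0 0 0;1 0 0 0 0'
python3 - <<'E'
from h import *
import pickle
c=cam("wrist");pickle.dump(c,open("c2.pkl","wb"));plan(.523,-.303,.30,0)
print(proj(c,[[.523,-.303,.094],[.523,-.303,0]]))
cv2.imwrite("pics/w2.png",cv2.resize(c["color"][80:320,130:450,::-1],(800,600),interpolation=cv2.INTER_CUBIC))
E
```

```text
t: 2.7
tool_pos: [0.5216, -0.3063, 0.2682]
orientation: [-3.14, 0.008, 0.004]
force: [-1.3, -0.1, 0.4]
opening: 0.0927
gripper_force: 0.0
pos [ 0.5222 -0.305   0.2691] yaw -0.2 tilt 0.10 q6 0.96 turn -0.2 then shift mm [  0.8  -2.  -30.9]
[[285.5031741  207.73916555]
 [286.14188466 179.97751922]]
```

View pics/w2.png

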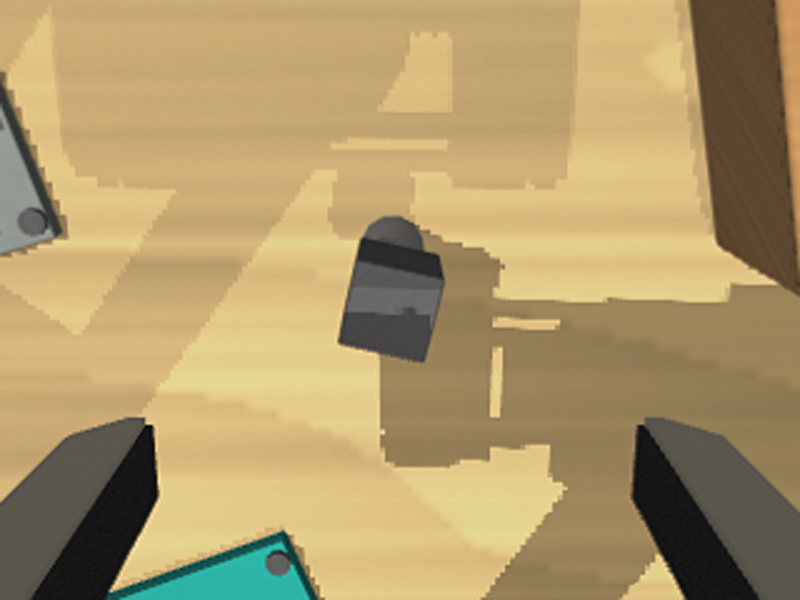

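The crop shows the head top's corners at (358,260),(443,279),(424,362),(339,343), yawed by about 13°. The shank foot edge is near (392,217). The carton is right of x≈690.

Run:
```python
from h import *
import pickle
c=pickle.load(open("c2.pkl","rb"))
Q=np.array([onz(c,130+(u+.5)/2.5-.5,80+(v+.5)/2.5-.5,.094) for u,v in [(358,260),(443,279),(424,362),(339,343)]])[:,:2]
m=Q.mean(0);xv=Q[0]-Q[3]+Q[1]-Q[2];yv=Q[0]-Q[1]+Q[3]-Q[2]
yaw=np.degrees(np.arctan2(xv[1],xv[0]));print(m,yaw,np.degrees(np.arctan2(yv[1],yv[0]))-90,np.linalg.norm(xv)/2,np.linalg.norm(yv)/2)
plan(m[0],m[1],.142,yaw)
```

```text
[ 0.52554922 -0.30344518] -12.76326461119973 -13.369263444691939 0.025355323688793452 0.025019725073807182
pos [ 0.5222 -0.305   0.2691] yaw -0.2 tilt 0.10 q6 0.96 turn 12.6 then shift mm [  2.9  -2.3 127.1]
```

```bash
python3 -m jog '1 0 0 0 -7;1 0 0 0 -7;1 0 0 0 -7;1 0 0 0 -7;1 0 0 0 -7;1 0 0 0 -7;1 0 0 0 -7;1 0 0 0 -7;1 0 0 0 -7;1 0 0 0 -7'
python3 -m jog '1 0 0 0 -7;1 .002 .003 .03 0;1 0 0 .03 0;1 0 0 .03 0;1 0 0 0 0'; python3 -c "
from h import *
plan(.5255,-.3034,.142,76.8)"
```

```text
t: 3.58
tool_pos: [0.5234, -0.3028, 0.2708]
orientation: [2.567, 1.81, 0.001]
force: [0.4, 0.9, 0.6]
opening: 0.0929
gripper_force: 0.0
t: 4.0
tool_pos: [0.5238, -0.2995, 0.1736]
orientation: [-2.451, -1.951, 0.004]
force: [-1.0, 1.1, -1.6]
opening: 0.093
gripper_force: 0.0
pos [ 0.5238 -0.2995  0.1736] yaw 77.0 tilt 0.55 q6 -0.38 turn 0.2 then shift mm [-3.4  2.5 31.6]
```

```bash
python3 -m jog '1 0 0 0 0;1 0 0 0 0' >/dev/null; python3 -c "
from h import *
plan(.5255,-.3034,.142,76.8)"
```

```text
pos [ 0.5275 -0.3025  0.1821] yaw 77.0 tilt 0.13 q6 -0.38 turn 0.2 then shift mm [-1.4 -1.8 40.1]
```

```bash
python3 -m jog '1 -.001 -.001 .015 0;1 0 0 .015 0;1 0 0 .01 0;1 0 0 0 0;0 0 0 0 0;0 0 0 0 0;0 0 0 0 0;0 0 0 0 0;0 0 0 0 0;0 0 0 0 0' 50; python3 -c "
from h import *
plan(.5255,-.3034,.142,76.8)"
```

```text
t: 5.0
tool_pos: [0.5258, -0.3033, 0.1402]
orientation: [2.458, 1.955, 0.0]
force: [-0.6, -0.7, -0.0]
opening: 0.0576
gripper_force: 0.0
pos [ 0.5258 -0.3033  0.1402] yaw 77.0 tilt 0.03 q6 -0.38 turn 0.2 then shift mm [-0.2 -0.3 -1.8]
```

```bash
python3 -m jog '0 0 0 -.001 0;0 0 0 0 0;0 0 0 0 0;0 0 0 0 0;0 0 0 0 0;0 0 0 0 0;0 0 0 0 0'; python3 -m jog '0 0 0 -.005 0;0 0 0 -.02 0;0 0 0 -.03 0;0 0 0 -.03 0;0 0 0 -.02 0;0 0 0 0 0;0 0 0 0 0';python3 -c "
from h import *
plan(.47,.13,.25,99.8)"
```

```text
t: 5.58
tool_pos: [0.5256, -0.3031, 0.1407]
orientation: [-2.459, -1.955, 0.0]
force: [0.1, -0.0, 0.2]
opening: 0.0256
gripper_force: 50.0
t: 6.17
tool_pos: [0.5261, -0.3035, 0.2467]
orientation: [2.457, 1.954, 0.001]
force: [-0.5, -0.2, -4.2]
opening: 0.026
gripper_force: 50.0
pos [ 0.5261 -0.3035  0.2467] yaw 77.0 tilt 0.14 q6 -0.38 turn -22.8 then shift mm [436.7  18.5  -3.3]
```

```bash
python3 -m jog '0 0 0 0 -5.7;0 0 0 0 -5.7;0 0 0 0 -5.7;0 0 0 0 -5.7;0 .0365 .0015 0 0;0 .0365 .0015 0 0;0 .0365 .0015 0 0;0 .0365 .0015 0 0;0 .0365 .0015 0 0;0 .0365 .0015 0 0'; python3 -m jog '0 .0365 .0015 0 0;0 .0365 .0015 0 0;0 .0365 .0015 0 0;0 .0365 .0015 0 0;0 .0365 .0015 0 0;0 .0365 .0015 0 0;0 0 0 0 0;0 0 0 0 0;0 0 0 0 0';python3 - <<'E'
from h import *
import pickle
c=cam("wrist");pickle.dump(c,open("c3.pkl","wb"));plan(.47,.13,.25,99.8);print(robot.read_state()["force"],robot.read_state()["wrist_torque"])
cv2.imwrite("pics/w3.png",cv2.resize(c["color"][:,:,::-1],(800,600),interpolation=cv2.INTER_CUBIC))
E
```

```text
t: 7.0
tool_pos: [0.4953, -0.0839, 0.2425]
orientation: [-2.022, -2.399, 0.003]
force: [0.2, -1.1, -3.1]
opening: 0.0255
gripper_force: 50.0
t: 7.75
tool_pos: [0.4679, 0.1313, 0.2436]
orientation: [-2.021, -2.403, 0.005]
force: [0.2, -0.3, -3.1]
opening: 0.0257
gripper_force: 50.0
pos [0.4683 0.1307 0.244 ] yaw 99.8 tilt 0.16 q6 -0.00 turn -0.0 then shift mm [-1.   1.6 -6. ]
[-0.26732796 -0.65161012 -3.21148845] [-0.04671079 -0.08250685 -0.01678498]
```

View pics/w3.png

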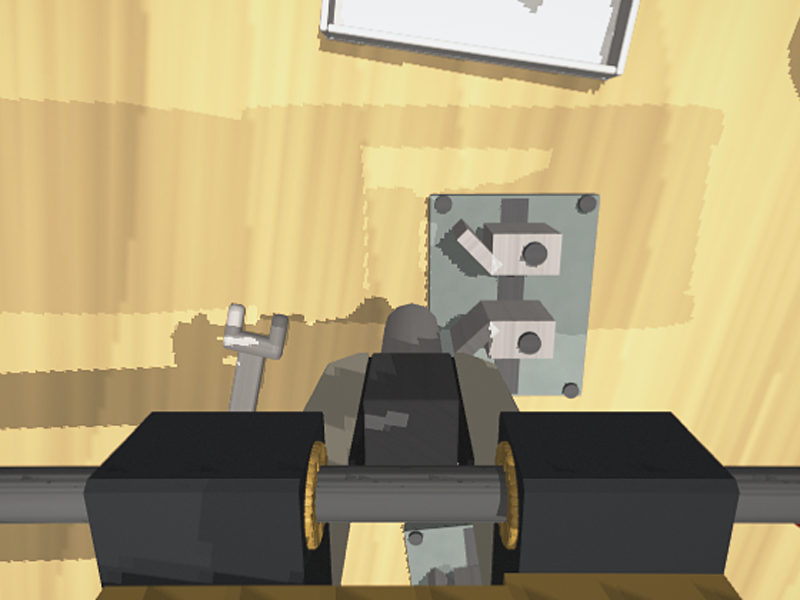

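The image shows the GO jaw tops: the upper jaw's inner edge from (493,274) to (560,275), and the lower jaw's from (490,320) to (554,319). Plate corners are at (429,195),(599,195),(581,397), and the tray corners at (320,38),(617,75).

```bash
cat > m2.py <<'E'
from h import *
import pickle
c=pickle.load(open("c3.pkl","rb"));f=.7
def P(u,v,z): return onz(c,(u+.5)*f-.5,(v+.5)*f-.5,z)[:2]
A,B=P(493,274,.05),P(560,275,.05);C,D=P(490,320,.05),P(554,319,.05)
A2,B2=P(494,234,.05),P(562,234,.05);C2,D2=P(489,359,.05),P(553,359,.05)
yw=lambda p,q:np.degrees(np.arctan2(*(q-p)[::-1]))
print("yaw",yw(A,B),yw(C,D),yw(A2,B2),yw(C2,D2),"len",np.linalg.norm(B-A))
tl,tr,br=P(429,195,.01),P(599,195,.01),P(581,397,.01)
print("plate yaw",yw(tl,tr),yw(br,tr)-90,"centre",(tl+br)/2,np.linalg.norm(tr-tl),np.linalg.norm(br-tr))
a=np.radians(10);ex=np.array([np.cos(a),np.sin(a)]);ey=np.array([-ex[1],ex[0]])
m=(tl+br)/2
for n,p in zip("ABCD A2 B2 C2 D2".replace("ABCD","A B C D").split(),[A,B,C,D,A2,B2,C2,D2]): print(n,((p-m)@ex).round(4),((p-m)@ey).round(4))
print("tray",P(320,38,.025),P(617,75,.025))
E
python3 m2.py
```

```text
yaw 8.99314566399554 10.856644152700694 9.843176876927304 9.941535412756153 len 0.035775509987040696
plate yaw 9.819554177377738 10.321040406406496 centre [0.53006698 0.12491233] 0.09954883813756178 0.13048281345248394
A -0.0169 0.0275
B 0.0189 0.0269
C -0.0175 0.0016
D 0.0175 0.0021
A2 -0.0172 0.0491
B2 0.0183 0.049
C2 -0.0171 -0.0215
D2 0.0186 -0.0215
tray [0.39876297 0.25097916] [0.55460009 0.25986285]
```

```bash
python3 -m jog '0 -.0015 .001 .02 -.2;0 0 0 .03 0;0 0 0 .022 0;0 0 0 .01 0;0 0 0 0 0;0 0 0 0 0;0 0 0 0 0'
cat > g.py <<'E'
from h import *
import sys
def loc(m,a,pin=(0,0)):
    s=robot.read_state();a=np.radians(a);ex=np.array([np.cos(a),np.sin(a)]);ey=np.array([-ex[1],ex[0]])
    p=np.array(s["tool_pos"]);F=np.array(s["force"]);d=p[:2]-m
    R=cv2.Rodrigues(np.array(s["orientation"],float))[0]
    print("t %.2f local x %.1f y %.1f foot z %.1f mm  F %.1f %.1f %.1f yaw %.1f tilt %.2f"%(s["t"],1e3*d@ex,1e3*d@ey,1e3*(p[2]-.1407),F[:2]@ex,F[:2]@ey,F[2],np.degrees(np.arctan2(R[1,0],R[0,0])),np.degrees(np.arccos(-R[2,2]))),"wt",np.round([s["wrist_torque"][:2]@ex,s["wrist_torque"][:2]@ey],2))
if sys.argv[1]=="go": loc([.5277,.1387],10)
else: loc([.5604,-.1045],16.3)
E
python3 g.py go
```

```text
t: 8.38
tool_pos: [0.4712, 0.1299, 0.1653]
orientation: [2.02, 2.405, 0.002]
force: [0.4, 0.6, -2.3]
opening: 0.0256
gripper_force: 50.0
t 8.38 local x -57.2 y 1.1 foot z 24.6 mm  F 0.5 0.6 -2.3 yaw 99.9 tilt 0.12 wt [-0.05 -0.12]
```

```bash
python3 -m jog '0 -.001 0 .006 0;0 0 0 .005 0;0 0 0 0 0;0 0 0 0 0;0 0 0 0 0'>/dev/null;python3 g.py go; python3 -m jog '0 0 .005 0 0;0 0 .005 0 0;0 0 .005 0 0;0 0 0 0 0'>/dev/null;python3 g.py go; python3 -m jog '0 0 .002 0 0;0 0 .002 0 0;0 0 0 0 0'>/dev/null;python3 g.py go
```

```text
t 8.80 local x -58.1 y 0.7 foot z 12.2 mm  F 1.1 -0.3 -3.1 yaw 100.0 tilt 0.00 wt [-0.05 -0.15]
t 9.13 local x -41.9 y 0.6 foot z 12.4 mm  F 0.3 -0.9 -2.6 yaw 100.0 tilt 0.08 wt [-0.03 -0.05]
t 9.38 local x -38.9 y 0.6 foot z 12.0 mm  F 0.4 1.0 -4.3 yaw 100.0 tilt 0.00 wt [-0.04 -0.07]
```

```bash
python3 -m jog '0 -.0005 .002 -.001 0;0 0 .002 0 0;0 0 .002 0 0;0 0 0 0 0'>/dev/null;python3 g.py go; for i in 1; do python3 -m jog '0 0 .0015 0 0;0 0 .0015 0 0;0 0 0 0 0'>/dev/null;python3 g.py go; python3 -m jog '0 0 .0015 0 0;0 0 .0015 0 0;0 0 0 0 0'>/dev/null;python3 g.py go; done
```

```text
t 9.72 local x -32.7 y 0.1 foot z 13.2 mm  F 0.1 0.3 -3.7 yaw 100.0 tilt 0.03 wt [-0.   -0.06]
t 9.97 local x -29.9 y 0.1 foot z 13.1 mm  F -0.5 -0.8 -3.0 yaw 100.0 tilt 0.01 wt [-0.07 -0.05]
t 10.22 local x -26.9 y 0.1 foot z 13.1 mm  F 0.3 0.6 -2.4 yaw 100.0 tilt 0.02 wt [-0.02 -0.13]
```

```bash
python3 -m jog '0 0 .0015 0 0;0 0 .001 0 0;0 0 0 0 0'>/dev/null;python3 g.py go; python3 -m jog '0 0 .0015 0 0;0 0 .001 0 0;0 0 0 0 0'>/dev/null;python3 g.py go;  python3 -m jog '0 0 .001 0 0;0 0 .001 0 0;0 0 0 0 0'>/dev/null;python3 g.py go
```

```text
t 10.47 local x -24.4 y 0.1 foot z 13.1 mm  F 0.6 -0.1 -2.7 yaw 100.0 tilt 0.01 wt [-0.02 -0.12]
t 10.72 local x -21.9 y 0.1 foot z 13.1 mm  F 0.4 0.1 -2.9 yaw 100.0 tilt 0.01 wt [-0.07 -0.12]
t 10.97 local x -20.0 y 0.1 foot z 13.1 mm  F 0.2 0.0 -3.4 yaw 100.0 tilt 0.01 wt [-0.04 -0.07]
```

```bash
python3 -m jog '0 0 .001 0 0;0 0 .001 0 0;0 0 0 0 0'>/dev/null;python3 g.py go; python3 -m jog '0 0 .001 0 0;0 0 .001 0 0;0 0 0 0 0'>/dev/null;python3 g.py go;  python3 -m jog '0 0 .0015 0 0;0 0 .0015 0 0;0 0 0 0 0'>/dev/null;python3 g.py go;  python3 -m jog '0 0 .0015 0 0;0 0 .0015 0 0;0 0 0 0 0'>/dev/null;python3 g.py go
```

```text
t 11.22 local x -18.0 y 0.1 foot z 13.0 mm  F -0.2 0.2 -2.6 yaw 100.0 tilt 0.00 wt [-0.1  -0.14]
t 11.47 local x -15.9 y 0.1 foot z 13.1 mm  F -0.3 -0.7 -3.3 yaw 100.0 tilt 0.01 wt [-0.11 -0.08]
t 11.72 local x -12.8 y 0.1 foot z 13.1 mm  F 0.3 0.0 -3.3 yaw 100.0 tilt 0.02 wt [-0.02 -0.07]
t 11.97 local x -9.9 y 0.1 foot z 13.1 mm  F 0.1 0.5 -3.9 yaw 100.0 tilt 0.02 wt [-0.08 -0.09]
```

```bash
python3 -m jog '0 0 .002 0 0;0 0 .002 0 0;0 0 .002 0 0;0 0 0 0 0'>/dev/null;python3 g.py go; python3 -m jog '0 0 .002 0 0;0 0 .002 0 0;0 0 .002 0 0;0 0 0 0 0'>/dev/null;python3 g.py go; python3 -m jog '0 0 .002 0 0;0 0 .002 0 0;0 0 .002 0 0;0 0 0 0 0'>/dev/null;python3 g.py go;python3 -m jog '0 0 .002 0 0;0 0 .002 0 0;0 0 .002 0 0;0 0 0 0 0'>/dev/null;python3 g.py go
```

```text
t 12.30 local x -3.7 y 0.1 foot z 13.1 mm  F -0.0 -0.4 -2.7 yaw 100.0 tilt 0.02 wt [ 0.03 -0.1 ]
t 12.63 local x 2.3 y 0.1 foot z 13.1 mm  F -0.1 -0.4 -3.9 yaw 100.0 tilt 0.02 wt [-0.04 -0.07]
t 12.97 local x 8.2 y 0.1 foot z 13.1 mm  F 0.6 0.7 -2.7 yaw 100.0 tilt 0.02 wt [-0.08 -0.1 ]
t 13.30 local x 14.3 y 0.1 foot z 13.1 mm  F -0.6 0.8 -3.5 yaw 100.0 tilt 0.02 wt [-0.05 -0.13]
```

```bash
python3 -m jog '0 0 .002 0 0;0 0 .002 0 0;0 0 .002 0 0;0 0 .002 0 0;0 0 0 0 0'>/dev/null;python3 g.py go; python3 -m jog '0 0 .003 0 0;0 0 .003 0 0;0 0 .003 0 0;0 0 0 0 0'>/dev/null;python3 g.py go; python3 -m jog '0 0 .004 0 0;0 0 .005 0 0;0 0 .005 0 0;0 0 0 0 0;0 0 0 0 0'>/dev/null;python3 g.py go
```

```text
t 13.72 local x 22.3 y 0.1 foot z 13.1 mm  F 0.2 0.2 -3.1 yaw 100.0 tilt 0.02 wt [ 0.   -0.09]
t 14.05 local x 31.5 y 0.1 foot z 13.2 mm  F 1.3 0.2 -3.8 yaw 100.0 tilt 0.04 wt [ 0.   -0.12]
t 14.47 local x 45.2 y 0.1 foot z 13.0 mm  F 0.3 -0.5 -2.3 yaw 100.0 tilt 0.00 wt [-0.   -0.11]
```

The pin went through GO without touching. Next I lift it and go to the NO-GO side.

```bash
python3 -m jog '0 0 0 -.02 0;0 0 0 -.035 0;0 0 0 -.035 0;0 0 0 0 -6.3;0 0 0 0 0;0 0 0 0 0'>/dev/null; python3 -c "
from h import *
plan(.501,-.122,.245,106.3)"
```

```text
pos [0.5715 0.1465 0.2434] yaw 106.1 tilt 0.02 q6 -0.12 turn -0.2 then shift mm [-237.9 -143.1   -1.6]
```

```bash
python3 -m jog '0 -.0298 -.018 0 -.2;0 -.0298 -.018 0 0;0 -.0298 -.018 0 0;0 -.0298 -.018 0 0;0 -.0298 -.018 0 0;0 -.0298 -.018 0 0;0 -.0298 -.018 0 0;0 -.0298 -.018 0 0;0 0 0 0 0;0 0 0 0 0'>/dev/null; python3 -m jog '0 0 0 0 0'>/dev/null;python3 - <<'E'
from h import *
import pickle
c=cam("wrist");pickle.dump(c,open("c4.pkl","wb"));plan(.501,-.122,.245,106.3)
cv2.imwrite("pics/w4.png",cv2.resize(c["color"][:,:,::-1],(800,600),interpolation=cv2.INTER_CUBIC))
E
```

```text
pos [ 0.5009 -0.122   0.2424] yaw 106.4 tilt 0.14 q6 -0.63 turn 0.1 then shift mm [-0.1  0.1 -2.6]
```

View pics/w4.png

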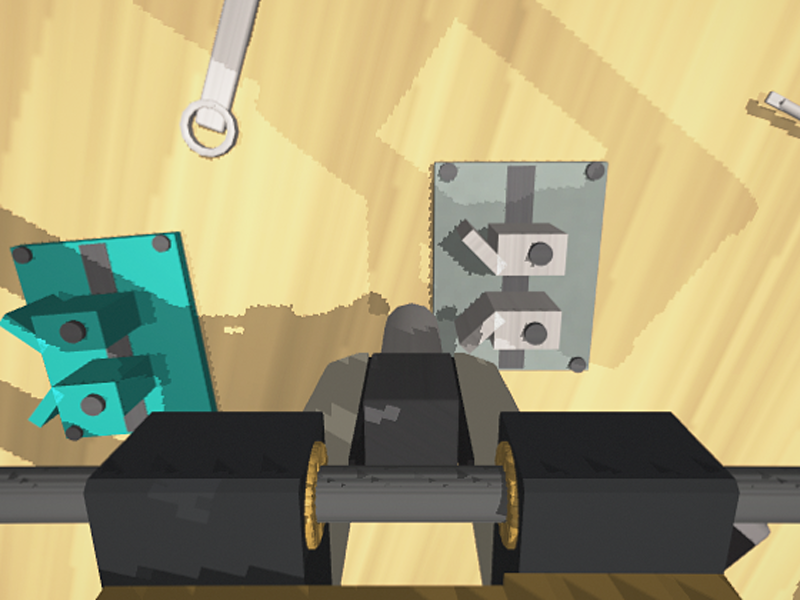

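The image shows the NO-GO upper jaw top spanning (498,234)–(567,235) down to about y=276, and the lower jaw top spanning (495,311)–(560,310) down to about y=350. Plate corners are at (434,162),(608,163),(589,371).

Run:
```python
from h import *
import pickle
c=pickle.load(open("c4.pkl","rb"));f=.7
def P(u,v,z): return onz(c,(u+.5)*f-.5,(v+.5)*f-.5,z)[:2]
yw=lambda p,q:np.degrees(np.arctan2(*(q-p)[::-1]))
A2,B2,A,B=P(498,234,.05),P(567,235,.05),P(497,276,.05),P(565,276,.05)
C,D,C2,D2=P(495,311,.05),P(560,310,.05),P(493,350,.05),P(559,350,.05)
print("yaw",yw(A,B),yw(C,D),yw(A2,B2),yw(C2,D2))
tl,tr,br=P(434,162,.01),P(608,163,.01),P(589,371,.01);m=(tl+br)/2
print("plate yaw",yw(tl,tr),yw(br,tr)-90,"centre",m,np.linalg.norm(tr-tl),np.linalg.norm(br-tr))
a=np.radians(16.3);ex=np.array([np.cos(a),np.sin(a)]);ey=np.array([-ex[1],ex[0]])
for n,p in zip("A B C D A2 B2 C2 D2".split(),[A,B,C,D,A2,B2,C2,D2]): print(n,((p-m)@ex).round(4),((p-m)@ey).round(4))
```

```text
yaw 16.325939784678962 17.274921185616193 15.463253223383274 16.373618985466237
plate yaw 15.943393462543243 16.811075039596446 centre [ 0.56071196 -0.10209558] 0.09983810544631247 0.12955826150000743
A -0.0179 0.0076
B 0.0183 0.0076
C -0.0181 -0.0119
D 0.0171 -0.0113
A2 -0.0184 0.0301
B2 0.0175 0.0296
C2 -0.0182 -0.0346
D2 0.0183 -0.0346
```

```bash
sed -i 's/\[.5604,-.1045\]/[.5613,-.1042]/' g.py; python3 g.py no; python3 -m jog '0 0 0 .03 0;0 0 0 .03 0;0 0 0 .02 0;0 0 0 .006 0;0 0 0 0 0;0 0 0 0 0;0 0 0 0 0'>/dev/null;python3 g.py no
```

```text
t 15.93 local x -63.0 y -0.1 foot z 101.7 mm  F 0.3 1.1 -2.5 yaw 106.4 tilt 0.14 wt [-0.07 -0.12]
t 16.52 local x -61.6 y -1.3 foot z 18.8 mm  F 0.6 -0.2 -2.8 yaw 106.5 tilt 0.15 wt [-0.03 -0.07]
```

```bash
python3 -m jog '0 .001 .004 .0055 .1;0 0 .006 0 0;0 0 .006 0 0;0 0 .005 0 0;0 0 0 0 0;0 0 0 0 0'>/dev/null;python3 g.py no
```

```text
t 17.02 local x -41.4 y -0.1 foot z 11.7 mm  F 0.2 -0.1 -3.2 yaw 106.4 tilt 0.01 wt [-0.08 -0.11]
```

```bash
python3 -m jog '0 0 .003 -.0013 0;0 0 .003 0 0;0 0 .002 0 0;0 0 0 0 0'>/dev/null;python3 g.py no;python3 -m jog '0 0 .0015 0 0;0 0 .0015 0 0;0 0 0 0 0'>/dev/null;python3 g.py no;python3 -m jog '0 0 .0005 0 0;0 0 .0005 0 0;0 0 0 0 0'>/dev/null;python3 g.py no
```

```text
t 17.35 local x -33.4 y -0.1 foot z 13.0 mm  F -0.3 -0.1 -2.6 yaw 106.4 tilt 0.03 wt [-0.02 -0.07]
t 17.60 local x -30.6 y 0.0 foot z 12.8 mm  F 0.1 0.1 -3.7 yaw 106.4 tilt 0.00 wt [-0.1  -0.12]
t 17.85 local x -29.8 y 0.0 foot z 12.8 mm  F -0.4 -0.2 -3.3 yaw 106.4 tilt 0.00 wt [-0.08 -0.04]
```

```bash
python3 -m jog '0 0 .0005 0 0;0 0 .0005 0 0;0 0 0 0 0'>/dev/null;python3 g.py no;python3 -m jog '0 0 .0005 0 0;0 0 .0005 0 0;0 0 0 0 0'>/dev/null;python3 g.py no;python3 -m jog '0 0 .0005 0 0;0 0 0 0 0'>/dev/null;python3 g.py no;python3 -m jog '0 0 .0005 0 0;0 0 0 0 0'>/dev/null;python3 g.py no
```

```text
t 18.10 local x -28.7 y 0.0 foot z 12.9 mm  F -0.3 0.2 -2.6 yaw 106.4 tilt 0.01 wt [-0.04 -0.06]
t 18.35 local x -27.7 y -0.0 foot z 12.9 mm  F -0.9 0.2 -3.0 yaw 106.4 tilt 0.01 wt [-0.05 -0.07]
t 18.52 local x -27.2 y 0.0 foot z 12.9 mm  F 0.8 0.6 -3.6 yaw 106.4 tilt 0.00 wt [-0.13 -0.08]
t 18.68 local x -26.7 y 0.0 foot z 12.8 mm  F 0.2 0.4 -2.8 yaw 106.4 tilt 0.00 wt [-0.02 -0.06]
```

```bash
python3 -m jog '0 0 .0004 0 0;0 0 0 0 0'>/dev/null;python3 g.py no;python3 -m jog '0 0 .0004 0 0;0 0 0 0 0'>/dev/null;python3 g.py no;python3 -m jog '0 0 .0004 0 0;0 0 0 0 0'>/dev/null;python3 g.py no
```

```text
t 18.85 local x -26.4 y 0.0 foot z 12.8 mm  F -0.1 0.4 -3.0 yaw 106.4 tilt 0.00 wt [-0.09 -0.03]
t 19.02 local x -26.1 y 0.1 foot z 12.7 mm  F -0.6 0.5 -2.8 yaw 106.4 tilt 0.02 wt [0.09 0.03]
t 19.18 local x -25.8 y 0.2 foot z 12.6 mm  F -1.3 1.4 -2.8 yaw 106.4 tilt 0.05 wt [0.24 0.15]
```

```bash
python3 -m jog '0 .0005 0 0 0;0 0 0 0 0'>/dev/null;python3 g.py no;python3 -m jog '0 0 .0004 0 0;0 0 0 0 0'>/dev/null;python3 g.py no;python3 -m jog '0 0 .0004 0 0;0 0 0 0 0'>/dev/null;python3 g.py no
```

```text
t 19.35 local x -25.6 y 0.5 foot z 12.8 mm  F -0.4 0.3 -3.7 yaw 106.4 tilt 0.01 wt [ 0.1 -0. ]
t 19.52 local x -25.3 y 0.7 foot z 12.8 mm  F -1.4 1.1 -3.1 yaw 106.4 tilt 0.02 wt [0.22 0.1 ]
t 19.68 local x -25.0 y 0.7 foot z 12.7 mm  F -3.1 1.0 -2.9 yaw 106.4 tilt 0.05 wt [0.29 0.34]
```

```bash
python3 -m jog '0 .0004 0 0 0;0 0 0 0 0'>/dev/null;python3 g.py no;python3 -m jog '0 0 .0004 0 0;0 0 0 0 0'>/dev/null;python3 g.py no;python3 -m jog '0 0 .0004 0 0;0 0 0 0 0'>/dev/null;python3 g.py no
```

```text
t 19.85 local x -25.0 y 0.8 foot z 12.7 mm  F -2.9 -0.2 -3.4 yaw 106.4 tilt 0.03 wt [-0.03  0.48]
t 20.02 local x -24.8 y 0.8 foot z 12.7 mm  F -4.8 0.1 -2.0 yaw 106.4 tilt 0.06 wt [-0.13  1.01]
t 20.18 local x -24.7 y 0.8 foot z 12.6 mm  F -5.8 -1.0 -1.9 yaw 106.4 tilt 0.10 wt [-0.14  1.37]
```

```bash
python3 -m jog '0 -.0001 .0004 0 0;0 0 0 0 0;0 0 0 0 0'>/dev/null;python3 g.py no;python3 -m jog '0 0 0 0 0'>/dev/null;python3 g.py no;python3 -m jog '0 0 0 0 0'>/dev/null;python3 g.py no
```

```text
t 20.43 local x -24.5 y 0.8 foot z 12.5 mm  F -7.6 1.1 -1.4 yaw 106.4 tilt 0.14 wt [-0.07  1.6 ]
t 20.52 local x -24.5 y 0.8 foot z 12.5 mm  F -7.4 -0.1 -1.5 yaw 106.4 tilt 0.14 wt [-0.08  1.59]
t 20.60 local x -24.5 y 0.8 foot z 12.5 mm  F -6.5 0.5 -0.9 yaw 106.4 tilt 0.14 wt [-0.09  1.55]
```

```bash
python3 -m jog '0 0 .0003 0 0;0 0 0 0 0;0 0 0 0 0'>/dev/null;python3 g.py no;python3 -m jog '0 0 0 0 0;0 0 0 0 0;0 0 0 0 0;0 0 0 0 0'>/dev/null;python3 g.py no;python3 -m jog '0 0 0 0 0;0 0 0 0 0;0 0 0 0 0;0 0 0 0 0'>/dev/null;python3 g.py no;python3 -m jog '0 0 0 0 0;0 0 0 0 0;0 0 0 0 0;0 0 0 0 0;0 0 0 0 0;0 0 0 0 0'>/dev/null;python3 g.py no;python3 -m jog '0 0 0 0 0;0 0 0 0 0;0 0 0 0 0;0 0 0 0 0'>/dev/null;python3 g.py no
```

```text
t 20.85 local x -24.4 y 0.8 foot z 12.4 mm  F -8.1 -0.4 -0.2 yaw 106.4 tilt 0.16 wt [-0.12  1.82]
t 21.18 local x -24.4 y 0.8 foot z 12.4 mm  F -8.5 -0.2 -0.1 yaw 106.4 tilt 0.17 wt [-0.04  1.82]
t 21.52 local x -24.4 y 0.8 foot z 12.4 mm  F -7.3 -0.0 -0.1 yaw 106.4 tilt 0.17 wt [-0.06  1.81]
t 22.02 local x -24.4 y 0.8 foot z 12.4 mm  F -7.8 -0.4 -0.6 yaw 106.4 tilt 0.17 wt [-0.07  1.76]
t 22.35 local x -24.4 y 0.8 foot z 12.4 mm  F -7.8 0.1 -1.0 yaw 106.4 tilt 0.17 wt [-0.05  1.84]
```

It stopped at x≈-24.4 and was held for 1.5 s at about 8 N with balanced lateral force. Now I back off, lift, and go to the tray.

```bash
python3 -m jog '0 0 -.003 0 0;0 0 -.01 0 0;0 0 -.015 0 0;0 0 -.015 0 0;0 0 0 -.03 0;0 0 0 -.035 0;0 0 0 -.035 0;0 0 0 0 6.7;0 0 0 0 6.7;0 0 0 0 0'>/dev/null; python3 g.py no; python3 -c "
from h import *
plan(.40,.28,.255,93)"
```

```text
t 23.18 local x -65.9 y 0.4 foot z 114.3 mm  F -0.1 0.8 -3.1 yaw 92.7 tilt 0.21 wt [-0.08 -0.02]
pos [ 0.4979 -0.1223  0.255 ] yaw 92.7 tilt 0.21 q6 -0.39 turn -0.3 then shift mm [406.9 -76.7   0. ]
```

```bash
python3 -m jog '0 .034 -.0064 0 0;0 .034 -.0064 0 0;0 .034 -.0064 0 0;0 .034 -.0064 0 0;0 .034 -.0064 0 0;0 .034 -.0064 0 0;0 .034 -.0064 0 0;0 .034 -.0064 0 0;0 .034 -.0064 0 0;0 .034 -.0064 0 0' >/dev/null; python3 -m jog '0 .034 -.0064 0 0;0 .034 -.0064 0 0;0 0 0 0 0;0 0 0 0 0;0 0 0 0 0'>/dev/null;python3 - <<'E'
from h import *
import pickle
c=cam("wrist");pickle.dump(c,open("c5.pkl","wb"));plan(.432,.313,.25,93)
cv2.imwrite("pics/w5.png",cv2.resize(c["color"][:,:,::-1],(800,600),interpolation=cv2.INTER_CUBIC))
E
```

```text
pos [0.3995 0.2806 0.2531] yaw 93.1 tilt 0.04 q6 0.45 turn 0.1 then shift mm [30.7 34.2  3.1]
```

View pics/w5.png

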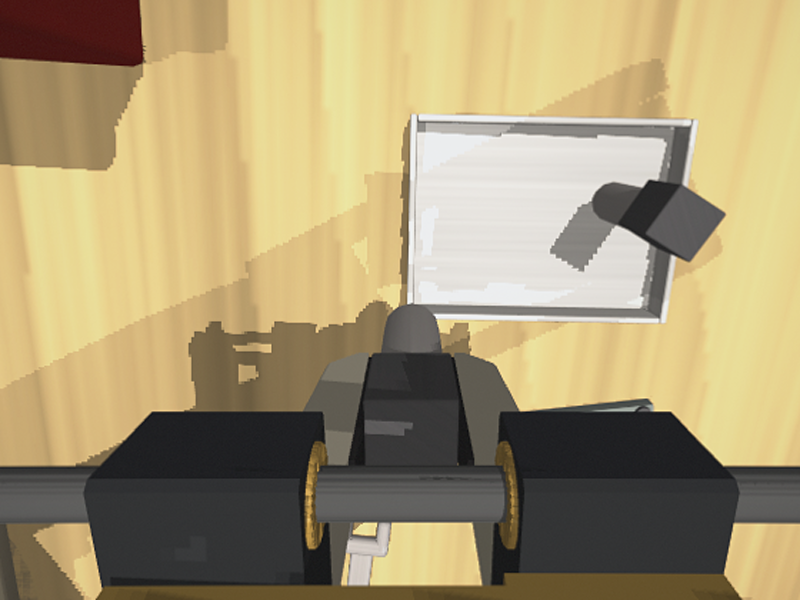

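The tray rim corners are at (411,115),(697,120),(665,322). The passed pin's foot is near (612,200) and its head near (683,220). The left (-x) half is empty.

Run:
```python
from h import *
import pickle
c=pickle.load(open("c5.pkl","rb"));f=.7
def P(u,v,z): return onz(c,(u+.5)*f-.5,(v+.5)*f-.5,z)[:2]
tl,tr,br=P(411,115,.025),P(697,120,.025),P(665,322,.025);m=(tl+br)/2;d=tr-tl
e=d/np.linalg.norm(d);print(m,np.degrees(np.arctan2(d[1],d[0])),np.linalg.norm(d),np.linalg.norm(tr-br))
t=m-e*.040;print("target",t,"passed head top",P(688,222,.098),"foot~",P(617,203,.004))
plan(t[0],t[1],.1407+.025,93.1)
```

```text
[0.47540027 0.31738795] 2.1393022509284716 0.1583396032238734 0.11821639525840355
target [0.43542815 0.31589478] passed head top [0.52006514 0.33182411] foot~ [0.52372621 0.32993971]
pos [0.3995 0.2806 0.2531] yaw 93.1 tilt 0.04 q6 0.45 turn -0.0 then shift mm [33.3 37.8 87.4]
```

```bash
python3 -m jog '0 .018 .02 0 0;0 .0153 .0178 0 0;0 0 0 .02 0;0 0 0 .03 0;0 0 0 .025 0;0 0 0 .012 0;0 0 0 .01 0;0 0 0 0 0;0 0 0 0 0;0 0 0 0 0'; python3 -c "
from h import *
plan(.4354,.3159,.1447,93.1)"
```

```text
t: 25.32
tool_pos: [0.4366, 0.3169, 0.1584]
orientation: [2.162, 2.278, 0.004]
force: [-0.4, 0.5, -2.9]
opening: 0.0257
gripper_force: 50.0
pos [0.4366 0.3169 0.1584] yaw 93.0 tilt 0.16 q6 0.48 turn -0.1 then shift mm [-0.9 -1.2 13.7]
```

```bash
python3 -m jog '0 0 0 .004 0;0 0 0 .004 0;0 0 0 .002 0;0 0 0 0 0;0 0 0 0 0' | sed -n '2p;4p'; for k in 1; do python3 -m jog '0 0 0 .001 0;0 0 0 0 0' | sed -n '2p;4p'; python3 -m jog '0 0 0 .001 0;0 0 0 0 0' | sed -n '2p;4p'; done
```

```text
tool_pos: [0.4353, 0.3166, 0.1464]
force: [-0.3, 0.7, -3.0]
tool_pos: [0.4355, 0.3166, 0.1455]
force: [0.1, -0.5, -2.0]
tool_pos: [0.4356, 0.3167, 0.1447]
force: [0.9, 0.4, -3.4]
```

```bash
python3 -m jog '0 0 0 .0005 0;0 0 0 0 0' | sed -n '2p;4p'; python3 -m jog '0 0 0 .0003 0;0 0 0 0 0' | sed -n '2p;4p'
```

```text
tool_pos: [0.4357, 0.3168, 0.1447]
force: [-1.7, -0.8, 2.7]
tool_pos: [0.4358, 0.3168, 0.1446]
force: [-2.4, -0.4, 5.4]
```

The foot is on the tray floor. I release with a partial opening and lift straight up.

```bash
python3 -m jog '0 0 0 -.0004 0;0 0 0 0 0;.45 0 0 0 0;.45 0 0 0 0;.45 0 0 0 0;.45 0 0 0 0;.45 0 0 0 0;.45 0 0 0 0' | sed -n '2p;4,5p'; python3 -m jog '.45 0 0 -.01 0;.45 0 0 -.02 0;.45 0 0 -.03 0;.45 0 0 -.03 0;.45 0 0 -.03 0;.45 -.03 0 -.03 0;.45 -.03 0 -.02 0;.45 0 0 0 0;.45 0 0 0 0' | sed -n '2p;4,5p';python3 - <<'E'
from h import *
c=cam("wrist");d=cam("scene")
im=np.zeros((420,800,3),np.uint8);im[:,:560]=c["color"][:,:,::-1]
im[:240,560:]=cv2.resize(d["color"][150:220,270:340,::-1],(240,240),interpolation=cv2.INTER_CUBIC)
cv2.imwrite("pics/w6.png",im)
E
```

```text
tool_pos: [0.4354, 0.3165, 0.144]
force: [-0.6, 0.4, 0.3]
opening: 0.0419
tool_pos: [0.4395, 0.2565, 0.3164]
force: [-0.3, 0.5, -1.5]
opening: 0.0418
```

View pics/w6.png

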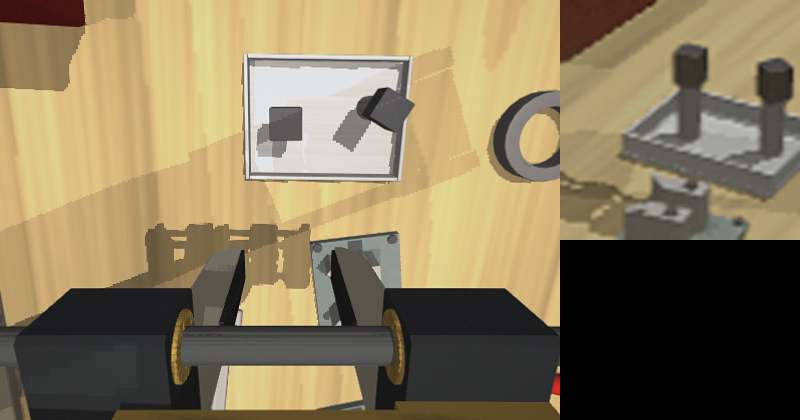

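The pin stands upright in the left (-x) half of the tray at (285,123), with the passed pin undisturbed at (385,108). The gripper is clear of both, so I'm handing in.

```bash
python3 -c "
from plant import robot
print(robot.close_job())"
```

```text
the job is handed in; nothing more can be done
None
```

The pin passed through the go gap with no measurable contact, stopped at the no-go gap under about 8 N for 1.5 s, now stands upright in the tray's empty half, and the job is handed in.

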